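# Hang the long wash basket on both drip hooks

### The job

Hang the long parts-washing basket up to drain: lower its lifting bar into both hooks of the drip stand, one on either side of the tray, so that both ends of the bar rest down in their hooks before you let go. Leave it hanging level and still, and do not disturb the short basket.

Things in the scene. Friction and masses are not known exactly. Their poses are not given: they have to be found in the camera images.
- long_basket_bar (a point): Centre of the long basket's lifting bar: grasp here. Loose steel wire basket, 0.35-0.65 kg: tray 90 x 200 x 40 mm high, a 30 mm wide upright at each end, and on top a square bar, 12 x 12 x 300 mm, centre line 105 mm above the underside. The bar runs 50 mm past the tray at each end: these ends go in the hooks. x across the bar, y along it, z up. Symmetric: hangs either way round.
- hook_left (a point): Left hook of the drip stand: middle of its floor, upper surface, where the bar's underside rests, 135 mm above the table. Each hook is a bent 10 mm rod in the x-z plane, open upward: floor 32 mm long; in front (-x) a sloping tip, 25 mm above the floor (160 above the table); behind (+x) a slope to an arm 20 mm above the floor. x from hook to rear rail, away from the robot; y to the left hook; z up.
- hook_right (a point): Right hook, same shape, axes and height, 250 mm from the left one along -y. Each hook belongs 25 mm outside the tray's end and 25 mm inside the bar's end. The arms run back to two posts and a rail 110 mm behind the hooks, at most 25 mm above the hook floor. Stand fixed to the table, yaw within 0.3 rad; drip pan 16 mm high under the hooks.
- short_basket_bar (a point): Centre of the short basket's lifting bar. To be left alone: same make and height (bar centre 105 mm above the table), but a 130 mm tray and a 200 mm bar, too short for the hooks. Loose. x across its bar, y along it, z up. The two baskets stand one behind the other to the robot's right, in either order, bars within 0.3 rad of the sideways direction.

How it is judged:
By the outcome, as a careful person would: the job done as asked, in the order asked, and still so for the second after the job is handed in, with the robot touching nothing.
It also fails if it takes over 45 s, if anything falls off the work surface, if the arm or the gripper's body presses on something with over 40 N, if the wrist force passes 120 N, or if a joint passes its speed limit or range.

### The arm

A 6-joint arm with a two-finger parallel gripper is mounted at the origin on the work surface. World frame = base frame: x ahead of the robot, y to its left, z up, the work surface at z = 0. Lengths are in mm, angles in degrees, forces in N, time in s.
With the tool pointing down it reaches from about 325 to 900 mm from the base axis. Payload 6.1 kg.
Tool frame: the origin (TCP) lies on the centre line of the jaws, within the pads' length; the fingertips stand 19 mm ahead of it and the grasp point (between the pads) is the TCP; z points along the fingers, y is the line along which they close (so a half turn about z gives the same grasp; the last joint's range is limited). The gripper opens to 85 mm and grips with 20 to 120 N. Pads are 22 mm wide; open, the fingers measure 114 mm over their backs; the gripper's body (76 mm by 85 mm) begins 54 mm behind the grasp point. The pads swing forward as they close: fully open they stand 13 mm farther back than shut.
Start: joints at [62.16, 12.628, 87.462, -0, 79.91, -7.225], TCP at [220.052, 584.973, 250.3] pointing down, gripper open.
Joint ranges: [-170.65, 170.65], [-52.31, 119.04], [5.05, 147.46], [-71.25, 251.25], [11.57, 151.72], [-153.62, 153.62]. Speed limits (degrees/s): [147.25, 147.25, 172.46, 180, 180, 180].

### API

Orientations are given as [roll, pitch, yaw] about the fixed x, y, z axes, in that order (R = Rz(yaw) Ry(pitch) Rx(roll)).
In Python, from plant import r, eyes gives the robot as it stands. The module is installed in compiled form; this text tells all that it offers.
- The arm moves only by the shell command python3 -m jog 'ROWS' [OPENING] [FORCE]. ROWS is text: rows parted by semicolons, each of 4 numbers parted by spaces: the shift along the tool's x, y, z in mm, then the turn about the tool's z in rad. A call has 1 to 12 rows; each row is the pose to reach, as a shift and turn from the pose commanded when the call began, along the tool's axes at that moment; what a row does not reach only later rows make up. A row lasts 1/10 s, in which the tool goes at most 50 mm and 8.59 degrees, less where a joint would pass 70% of its speed; a pose out of reach is approached as far as the arm can. A call with a gripper value outside its range is refused whole. OPENING is the gripper's target within -1 to 1 (fully open at 1, half-way at 0, shut at -1), set as the call begins (- or left out, the last holds). The fingers move at their own pace and stop on an object; FORCE is the grip in N (left out, the last holds). Time passes only in rows, so rows that repeat a pose let the fingers close. It gives the time, the measured TCP pose, the force, the opening and the grip force at its end, in the units of the state.
- r.observe(): the state, without advancing time (a new reading comes with each control period).
- eyes.snapshot(name): name is "side" or "top" or "wrist"; returns a dict with "img" (420x560x3 uint8, red, green, blue), "fovy" (degrees; the focal length in pixels is half the picture's height over the tangent of half this angle, whatever the lens; pixels are square), "cx", "cy" (the principal point, pixels), "k1" (the pictures are not rectified: a ray, as slopes to the right and down, at radius r is drawn at 1 + k1 r^2 times it, then the intrinsics apply), "extrinsics" (4x4, takes a point from camera to world coordinates). Camera axes: x right, y up, looking along -z (the intrinsics and any distortion apply to the point x, -y, -z); pixel columns grow to the right and rows downward; lengths in mm; the calibration is good to about 2 mm. A picture is of the moment at which its call begins. There is no depth.
- r.sign_off(): hands the job in; it is judged then, once.
The state is a dict: "time": time; "q": joint angles; "joint_velocities": joint speeds; "joint_efforts": joint torques, N m; "tcp_pos": TCP position; "orientation": TCP orientation; "wrist_force": force on the tool from outside, world axes, zero at the start; "wrist_torque": the same for the moment, N m; "gripper_width": opening from 0.0 (shut) to 1.0 (fully open); "gripper_force": force on a finger pad.
Only numpy, scipy, OpenCV 4.12 (cv2) and the standard library are available. Lean on these libraries where they do the work, as an engineer would, in place of code of your own. Each camera call takes 0.05 s, during which the arm holds its last target. There are 200 camera calls.

## Working session

There is one attempt and no reset: what is moved stays moved. The work goes in short steps, Python scripts to look and compute and a shell command to move; the robot and the scene stay as the last step left them, time stands still between calls to the robot, and variables do not carry over. Pictures are saved under pics/ and viewed, at most 10 in all, crops included, and the job is handed in when it is done.

```bash
mkdir -p pics
cat > h.py <<'E'
import numpy as np, cv2
from plant import r, eyes
def snap(n,f):
    s=eyes.snapshot(n); cv2.imwrite('pics/'+f,s['img'][:,:,::-1]); s2={k:v for k,v in s.items() if k!='img'}
    np.save('pics/'+f+'.npy',s2,allow_pickle=True); return s
def load(f): return np.load('pics/'+f+'.npy',allow_pickle=True).item()
def K(s):
    f=210/np.tan(np.radians(s['fovy'])/2); return np.array([[f,0,s['cx']],[0,f,s['cy']],[0,0,1]])
def w(s,u,v,z):
    "pixel -> world on plane z"
    p=cv2.undistortPoints(np.array([[[u,v]]],float),K(s),np.array([s['k1'],0,0,0.]))[0,0]
    # iterative refinement is internal to cv2
    E=np.array(s['extrinsics']); d=E[:3,:3]@np.array([p[0],-p[1],-1]); o=E[:3,3]
    return o+d*(z-o[2])/d[2]
def proj(s,P):
    E=np.array(s['extrinsics']); c=(np.array(P,float)-E[:3,3])@E[:3,:3]
    c=c*[1,-1,-1]; return cv2.projectPoints(c.reshape(-1,1,3),np.zeros(3),np.zeros(3),K(s),np.array([s['k1'],0,0,0.]))[0][:,0]
E
python3 - <<'E'
from h import *
for n in('top','side'):
    s=snap(n,n+'0.png'); print(s['fovy'],s['cx'],s['cy'],s['k1'],np.round(s['extrinsics'],3).tolist())
o=r.observe(); print(o['tcp_pos'],o['orientation'],o['gripper_width'])
E
```

```text
43.80139367094816 272.2915481678609 197.99951770224118 0.04104578380320955 [[0.01, 0.997, -0.08, 436.443], [-1.0, 0.01, -0.004, 78.726], [-0.003, 0.08, 0.997, 1390.563], [0.0, 0.0, 0.0, 1.0]]
55.37168685096521 280.02885446233535 214.1725602474361 0.00777565774005068 [[-0.986, 0.075, -0.152, 433.33], [-0.168, -0.544, 0.822, 682.696], [-0.021, 0.836, 0.549, 545.893], [0.0, 0.0, 0.0, 1.0]]
[219.80637492 584.51351448 249.26241999] [-1.79895751e+02 -1.36889142e-02  1.59386645e+02] 1.0011460021428604
```

View pics/top0.png

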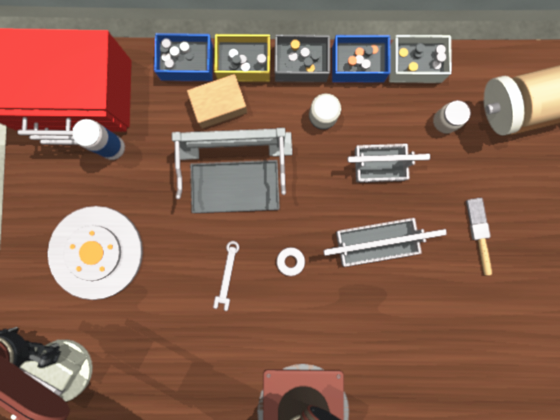

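View pics/side0.png

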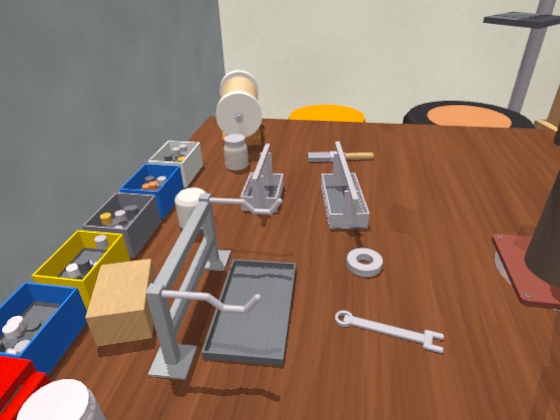

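Top view: the long basket's bar runs from (326,252) to (445,233). The hook tips are near (179,195) and (283,190), and the short basket is behind at (388,158). I'll zoom in for accurate pixels.

Run:
```python
from h import *
t=cv2.imread('pics/top0.png')
c=cv2.resize(t[125:275,160:310],None,fx=4,fy=4,interpolation=cv2.INTER_CUBIC)[:600]
cv2.imwrite('pics/c1.png',c)
si=cv2.imread('pics/side0.png')
cv2.imwrite('pics/c2.png',cv2.resize(si[185:325,150:350],None,fx=4,fy=4,interpolation=cv2.INTER_CUBIC))
# bar by brightness
s=load('top0.png')
g=t[215:270,318:455].min(2)
m=(g>185).astype(np.uint8)
n,l,st,ce=cv2.connectedComponentsWithStats(m); print(st[1:][st[1:,4]>20])
ys,xs=np.nonzero(m); pts=np.c_[xs+318,ys+215].astype(np.float32)
vx,vy,x0,y0=cv2.fitLine(pts,cv2.DIST_HUBER,0,.01,.01).ravel(); d=(pts-[x0,y0])@[vx,vy]
n=(pts-[x0,y0])@[-vy,vx]; d=d[abs(n)<4]
for a in (d.min(),d.max()): 
  p=(x0+a*vx,y0+a*vy); print(p,w(s,*p,111))
A,B=[w(s,x0+a*vx,y0+a*vy,111) for a in (d.min(),d.max())]
print((A+B)/2,np.linalg.norm(A-B),np.degrees(np.arctan2(*(A-B)[[1,0]])))
for p in((179,195),(283,190)): print(w(s,*p,160))
```

```text
[[ 94   3   4  12  25]
 [ 20  15   8  13  37]
 [  6  15 122  25 686]
 [ 33  28  70  22 168]
 [ 24  40   8  11  34]]
(np.float32(324.05652), np.float32(252.33005)) [407.274272   -44.13243853 111.        ]
(np.float32(445.27048), np.float32(231.58002)) [ 460.95966287 -338.17309963  111.        ]
[ 434.11696744 -191.15276908  111.        ] 298.9013743306817 100.34698871044186
[539.71777491 303.49877515 160.        ]
[554.02529044  57.90400337 160.        ]
```

View pics/c1.png

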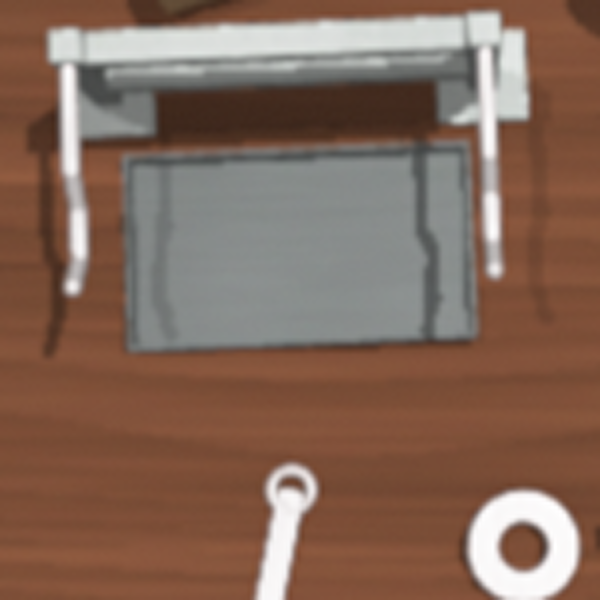

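View pics/c2.png

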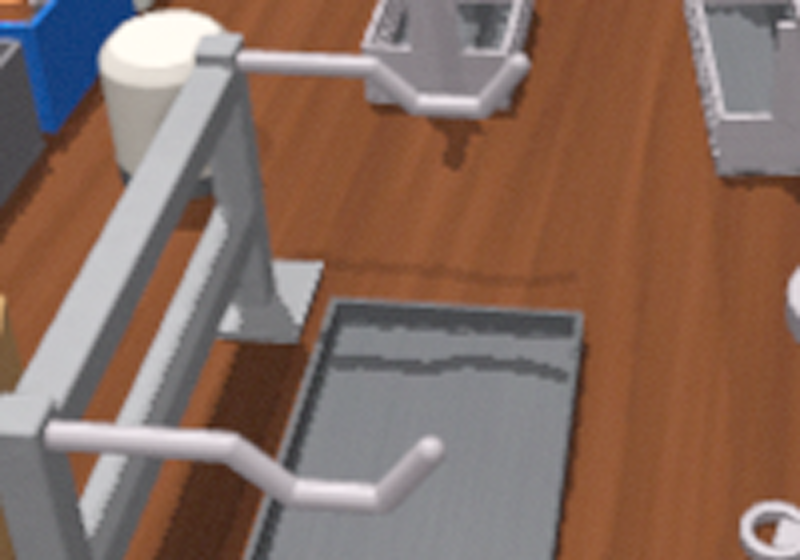

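Crop 1: the hook floors run from (80,212) to (79,260) on the left and (492,195) to (494,240) on the right. Crop 2: the floors are centred at (336,494) on the left and (449,105) on the right. I'll fit the stand pose from both views.

```bash
cat >> h.py <<'E'
def T(o): 
    from scipy.spatial.transform import Rotation as Ro
    return Ro.from_euler('xyz',o['orientation'],degrees=True).as_matrix()
def go(target,yaw,o=None):
    "shift in tool axes & turn to reach world target/yaw(deg)"
    o=o or r.observe(); M=T(o); d=M.T@(np.array(target)-o['tcp_pos'])
    turn=-np.radians((yaw-o['orientation'][2]+180)%360-180)
    print('tcp',np.round(o['tcp_pos'],1),'rpy',np.round(o['orientation'],2),'shift',np.round(d,1),'turn',round(turn,3));
E
python3 - <<'E'
from h import *
from scipy.optimize import least_squares
t,s=load('top0.png'),load('side0.png')
tp=np.array([(80,236),(493,217)])/4+[159.6,124.6]
sp=np.array([(336,494),(449,105)])/4+[149.6,184.6]
def f(p):
    a=p[2]; y=np.array([-np.sin(a),np.cos(a)])
    P=[[*(p[:2]+k*y),p[3]] for k in(125,-125)]
    return np.r_[(proj(t,P)-tp).ravel(),(proj(s,P)-sp).ravel(),(p[3]-130)/2]
q=least_squares(f,[560,180,.05,130]);print(q.x,np.degrees(q.x[2]),np.round(q.fun,2))
for uv in tp: print(w(t,*uv,130))
for uv in sp: print(w(s,*uv,130))
go([434,-191,200],100.35)
E
```

```text
[5.77598462e+02 1.82125040e+02 5.07075381e-02 1.31668093e+02] 2.905327920340471 [ 0.4  -0.6   0.3  -0.02  0.31  0.43 -0.01  0.41  0.83]
[569.98088318 308.19517697 130.        ]
[584.07451083  57.99199128 130.        ]
[572.45846709 304.73533583 130.        ]
[584.81397569  53.33267464 130.        ]
tcp [219.8 584.5 249.3] rpy [-1.7990e+02 -1.0000e-02  1.5939e+02] shift [-473.5 -650.4   50.3] turn 1.03
```

```bash
python3 -m jog '-24 -33 0 0.1;-48 -65 0 0.2;-72 -98 0 0.3;-96 -130 0 0.4;-120 -163 0 0.5;-144 -196 0 0.6;-168 -228 0 0.7;-192 -260 0 0.8;-216 -293 0 0.9;-240 -325 0 1;-262 -358 0 1.03;-284 -390 0 1.03' 1 && python3 -c "
from h import *
go([434,-191,230],100.35)"
```

```text
time: 1.3
tcp_pos: [348.4, 118.4, 250.1]
orientation: [180.0, 0.0, 100.3]
wrist_force: [0.6, 0.5, -0.1]
gripper_width: 1.001
gripper_force: 0.0
tcp [348.4 118.4 250.1] rpy [180.     0.   100.33] shift [-319.7   28.8   20.1] turn -0.0
```

```bash
python3 -m jog '-40 4 0 0;-80 8 0 0;-120 12 0 0;-160 16 0 0;-200 20 0 0;-240 24 0 0;-280 27 0 0;-310 29 0 0;-320 29 0 0;-320 29 0 0;-320 29 0 0' && python3 -c "
from h import *
go([434,-191,105],100.35)
s=snap('wrist','w1.png');snap('top','t1.png')
print(proj(s,[[460.9,-338.2,111],[407.3,-44.1,111],[434,-191,111]]))"
```

```text
time: 2.4
tcp_pos: [434.3, -188.6, 249.9]
orientation: [-180.0, -0.1, 100.4]
wrist_force: [0.3, 1.0, -0.7]
gripper_width: 0.995
gripper_force: 0.0
tcp [ 434.3 -188.6  249.9] rpy [-1.7996e+02 -7.0000e-02  1.0038e+02] shift [ -2.5  -0.6 144.9] turn 0.0
[[279.23350747 367.06299583]
 [279.92244866  -3.20732714]
 [279.4269321  209.92200752]]
```

View pics/w1.png

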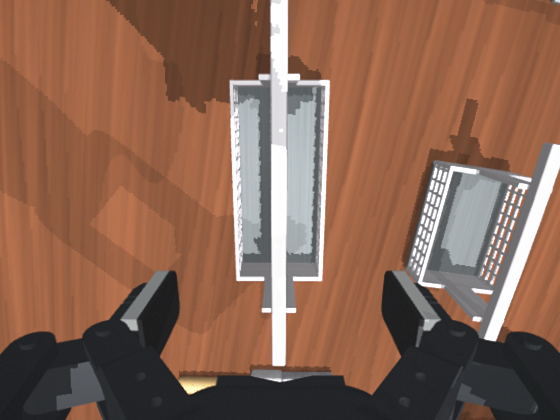

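Wrist view: the bar runs from (279,0) to (279,366), exactly where predicted, and the short basket is clear on the right. I'll partly close the fingers for clearance and descend.

```bash
python3 -m jog '-2 0 10 0;-2 -1 30 0;-2 -1 55 0;-2 -1 80 0;-2 -1 100 0;-2 -1 120 0;-2 -1 135 0;-2 -1 143 0;-2 -1 145 0;-2 -1 145 0' 0 60 && python3 -m jog '0 0 0 0;0 0 0 0;0 0 0 0;0 0 0 0;0 0 0 0;0 0 0 0;0 0 0 0;0 0 0 0' -1 80
```

```text
time: 3.5
tcp_pos: [434.1, -191.5, 105.4]
orientation: [-180.0, -0.0, 100.4]
wrist_force: [-0.1, 0.2, 0.1]
gripper_width: 0.499
gripper_force: 0.0
time: 4.3
tcp_pos: [434.0, -192.2, 106.2]
orientation: [-180.0, 0.0, 100.4]
wrist_force: [-3.5, -0.3, 5.5]
gripper_width: 0.122
gripper_force: 78.7
```

```bash
python3 -m jog '0 0 -3 0;0 0 -10 0;0 0 -25 0;0 0 -45 0;0 0 -70 0;0 0 -95 0;0 0 -120 0;0 0 -145 0;0 0 -165 0;0 0 -182 0;0 0 -192 0;0 0 -195 0' && python3 -c "
from h import *
go([577.6,182,300],92.9)"
```

```text
time: 5.5
tcp_pos: [434.3, -191.8, 301.2]
orientation: [179.9, 0.0, 100.4]
wrist_force: [0.6, 0.3, -6.1]
gripper_width: 0.12
gripper_force: 78.2
tcp [ 434.3 -191.8  301.2] rpy [1.7994e+02 5.0000e-02 1.0038e+02] shift [341.9 208.3   1.1] turn 0.13
```

```bash
python3 -m jog '4 2 0 0;12 7 0 0.01;26 16 0 0.02;44 27 0 0.03;64 39 0 0.04;84 51 0 0.05;104 63 0 0.06;124 75 0 0.07;144 87 0 0.08;164 100 0 0.09;184 112 0 0.1;204 124 0 0.11' && python3 -m jog '20 12 0 0;40 24 0 0.01;60 36 0 0.015;80 48 0 0.02;98 60 0 0.02;113 69 0 0.02;125 77 0 0.02;132 81 0 0.02;136 83 0 0.02;138 84 0 0.02;138 84 0 0.02;138 84 0 0.02' && python3 -m jog '0 0 0 0;0 0 0 0;0 0 0 0;0 0 0 0;0 0 0 0'
python3 - <<'E'
from h import *
go([577.6,182,200],92.9)
a=snap('top','t2.png')['img'];b=snap('side','s2.png')['img'];snap('wrist','w2.png')
cv2.imwrite('pics/m2.png',np.hstack([cv2.resize(a[90:270,140:340],(400,360)),cv2.resize(b[150:400,100:378],(400,360))])[:,:,::-1])
E
```

```text
time: 6.7
tcp_pos: [518.9, 33.2, 298.8]
orientation: [-179.9, -0.0, 94.0]
wrist_force: [-0.3, -1.1, -5.7]
gripper_width: 0.124
gripper_force: 78.2
time: 7.9
tcp_pos: [593.2, 174.3, 300.4]
orientation: [-180.0, 0.0, 92.9]
wrist_force: [-0.1, 0.1, -5.7]
gripper_width: 0.122
gripper_force: 78.2
time: 8.4
tcp_pos: [593.3, 174.8, 300.3]
orientation: [180.0, -0.0, 92.9]
wrist_force: [0.7, -0.6, -6.1]
gripper_width: 0.122
gripper_force: 78.2
tcp [593.3 174.8 300.3] rpy [180.    -0.    92.92] shift [  8.  -15.3 100.3] turn 0.0
```

View pics/m2.png

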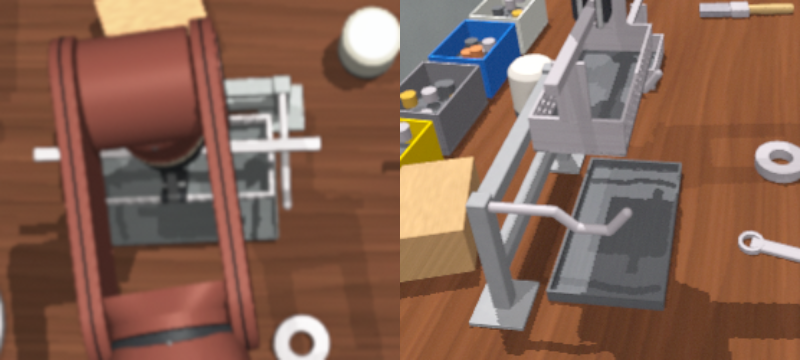

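View pics/w2.png

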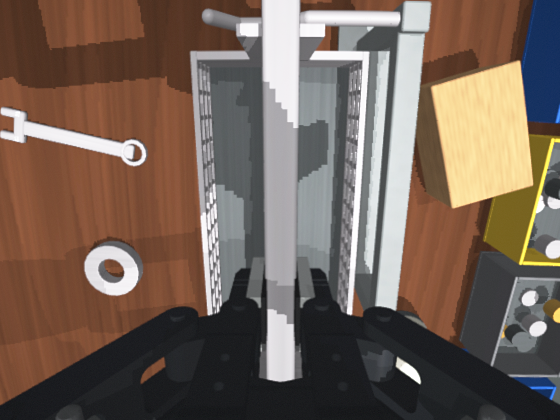

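The left view shows the bar level above the hooks. The wrist view shows the hook tip at (210,17), its arm running to the post at (405,17), and the bar at u=281. I'll shift onto the hook axis and lower to just above the tips.

```bash
python3 -m jog '1 -2 0 0;3 -6 0 0;6 -11 0 0;8 -14 0 0;8 -15 0 0;8 -15 0 0;8 -15 0 0' && python3 -m jog '0 0 3 0;0 0 10 0;0 0 25 0;0 0 42 0;0 0 60 0;0 0 78 0;0 0 94 0;0 0 106 0;0 0 112 0;0 0 114 0;0 0 114 0;0 0 114 0'
python3 - <<'E'
from h import *
go([577.6,182,141],92.9)
a=snap('top','t3.png')['img'];b=snap('side','s3.png')['img'];c=snap('wrist','w3.png')['img']
cv2.imwrite('pics/m3.png',np.vstack([np.hstack([cv2.resize(b[185:325,150:350],(560,392)),cv2.resize(a[120:220,155:195],(160,392))]),cv2.resize(c[0:120,120:480],(720,208)) ])[:600,:,::-1])
E
```

```text
time: 9.25
tcp_pos: [578.0, 182.0, 300.4]
orientation: [180.0, 0.0, 92.9]
wrist_force: [0.5, -0.8, -5.9]
gripper_width: 0.123
gripper_force: 78.2
time: 10.45
tcp_pos: [578.6, 182.2, 187.4]
orientation: [179.9, -0.0, 92.9]
wrist_force: [0.0, -0.3, -5.9]
gripper_width: 0.125
gripper_force: 78.2
tcp [578.6 182.2 187.4] rpy [ 1.799e+02 -1.000e-02  9.292e+01] shift [-0.2 -1.1 46.4] turn 0.0
```

View pics/m3.png

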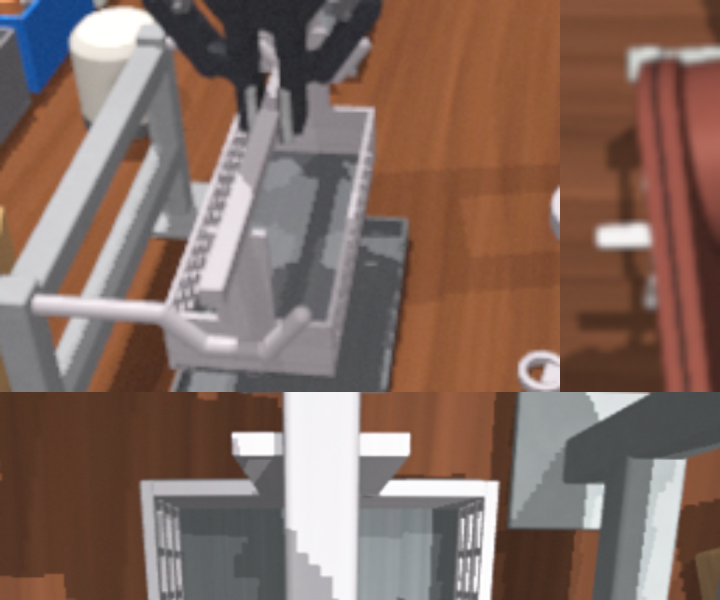

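Side view: the bar end at crop (212,290) is above the hook floor at crop (235,345), between the slope and the tip. The tray end sits inside the hook. I'll lower it slowly.

```bash
python3 -c "
from h import *
print(proj(load('s3.png'),[[571,332,187.4]]),'seen',212/2.8+150,283/2.8+185)"
python3 -m jog '0 -1 4 0;0 -1 8 0;0 -1 13 0;0 -1 18 0;0 -1 23 0;0 -1 28 0;0 -1 32 0;0 -1 36 0;0 -1 39 0;0 -1 41 0;0 -1 42 0;0 -1 42 0'
```

```text
[[225.19767538 292.01539286]] seen 225.71428571428572 286.07142857142856
time: 11.8
tcp_pos: [576.9, 182.1, 144.3]
orientation: [180.0, -0.0, 92.9]
wrist_force: [0.0, 0.1, -5.7]
gripper_width: 0.122
gripper_force: 78.2
```

```bash
for i in 1 2; do python3 -m jog '0 0 0.5 0;0 0 1 0;0 0 1.5 0;0 0 1.5 0;0 0 1.5 0' | egrep 'pos|force'; done
python3 - <<'E'
from h import *
b=snap('side','s4.png')['img']
cv2.imwrite('pics/m4.png',cv2.resize(b[165:345,140:380],(800,600),interpolation=cv2.INTER_CUBIC)[:,:,::-1])
E
```

```text
tcp_pos: [576.9, 182.0, 142.8]
wrist_force: [-0.0, 0.4, -6.8]
gripper_force: 78.2
tcp_pos: [577.1, 182.0, 141.9]
wrist_force: [-3.3, -0.1, 0.4]
gripper_force: 79.1
```

View pics/m4.png

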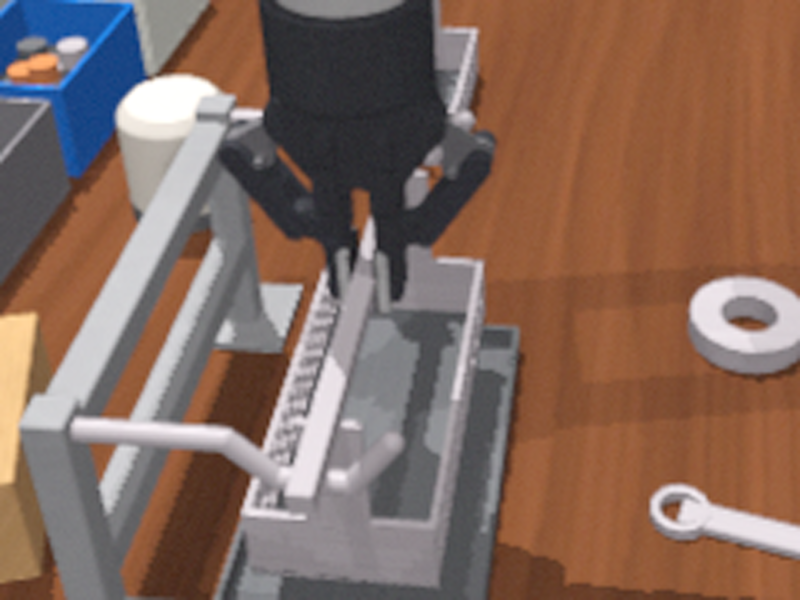

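The bar end at (305,490) is in the left hook and the weight has come off the wrist, but a small −x force suggests it touches the rear slope. I'll nudge it 4 mm forward and settle it.

```bash
python3 -m jog '0 0 -1 0;0 0 -2 0;0 -2 -2 0;0 -4 -2 0;0 -4 -2 0;0 -4 -2 0;0 -4 -2 0' | egrep 'pos|force';for i in 1 2 3; do python3 -m jog '0 0 0.5 0;0 0 1 0;0 0 1 0;0 0 1 0;0 0 1 0' | egrep 'pos|force'; done; python3 -c "
from h import *
print(r.observe()['wrist_torque'])"
```

```text
tcp_pos: [572.9, 181.8, 143.3]
wrist_force: [-0.4, -0.0, -6.5]
gripper_force: 78.2
tcp_pos: [572.9, 181.8, 142.3]
wrist_force: [-0.5, 0.7, -5.4]
gripper_force: 78.2
tcp_pos: [573.1, 181.8, 141.9]
wrist_force: [-3.0, 0.0, 1.7]
gripper_force: 79.2
tcp_pos: [573.1, 181.9, 141.8]
wrist_force: [-6.6, -1.6, 8.2]
gripper_force: 80.3
[-0.31151052  1.07978717 -0.0244092 ]
```

Contact comes at the same height (141.9) in both positions, so the bar is on the flat floor with both ends supported. I'll relieve the preload, release and retreat.

```bash
python3 -m jog '0 0 -0.5 0;0 0 -1 0;0 0 -1 0;0 0 -1 0' - 30 | egrep 'pos|force'; python3 -m jog '0 0 0 0;0 0 0 0;0 0 0 0;0 0 0 0;0 0 0 0;0 0 0 0;0 0 0 0;0 0 0 0' 0 && python3 -m jog '0 0 -3 0;0 0 -10 0;0 0 -22 0;0 0 -40 0;0 0 -60 0;0 0 -80 0;0 0 -100 0;0 0 -120 0;0 0 -140 0;0 0 -155 0;0 0 -160 0;0 0 -160 0'
python3 - <<'E'
from h import *
b=snap('side','s5.png')['img'];c=snap('wrist','w5.png')['img']
cv2.imwrite('pics/m5.png',np.hstack([cv2.resize(b[145:355,120:400],(440,330)),cv2.resize(c,(350,330))])[:,:,::-1])
E
```

```text
tcp_pos: [573.1, 181.9, 141.9]
wrist_force: [-4.6, -1.0, 5.0]
gripper_force: 79.8
time: 16.25
tcp_pos: [572.9, 181.8, 141.3]
orientation: [180.0, 0.0, 92.9]
wrist_force: [0.3, 0.6, -0.6]
gripper_width: 0.5
gripper_force: 0.0
time: 17.45
tcp_pos: [573.3, 181.9, 302.4]
orientation: [179.9, -0.0, 92.9]
wrist_force: [0.2, 0.3, -0.3]
gripper_width: 0.5
gripper_force: 0.0
```

View pics/m5.png

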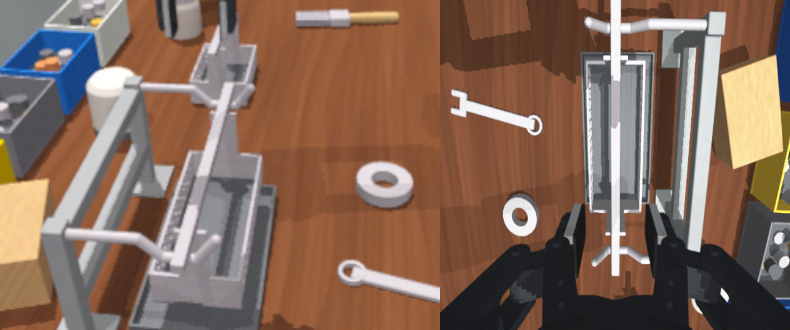

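The bar sits in both hooks, at (235,95) and (195,250) in the left view and (613,25) and (613,258) in the wrist view, with the basket level. Before handing in, I'll check that it's still.

```bash
python3 -m jog '0 0 0 0;0 0 0 0;0 0 0 0;0 0 0 0;0 0 0 0;0 0 0 0;0 0 0 0;0 0 0 0' | head -1
python3 - <<'E'
from h import *
b=eyes.snapshot('side')['img'].astype(int); a=cv2.imread('pics/s5.png')[:,:,::-1].astype(int)
d=abs(a-b)[200:345,180:300].max(2); print((d>40).sum())
if (d>40).sum()<40: print(r.sign_off())
E
```

```text
time: 18.35
2
the job is handed in; nothing more can be done
None
```

The long basket hangs level and still with its bar down in both hooks, the short basket was left alone, and I handed the job in at about 18 s; no verdict came back.

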